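# Stir the stone sample and park the stirring tube on its spigot

### The job

Stir the pebbles in the steel bowl with the lower end of the aluminium tube until nearly all of them lie clearly elsewhere than before, keeping every pebble in the bowl. Then push the tube upright over the slim spigot (not the thick one) until it sits fully home on the stand's foot; guide it all the way down and do not let it drop, and let go. Leave the other things on the bench where they are.

Things in the scene. Friction and masses are not known exactly. Their poses are not given: they have to be found in the camera images.
- tube: the stirring tube: plain aluminium tube, open at both ends, 150 mm long, 30 mm outside, 22 mm bore, about 0.14 kg; stands upright and free on the bench. Origin at the centre of its lower end, z along the tube to the top end.
- bowl: round open steel bowl, fixed to the bench: 55 mm high, 170 mm wide at the foot and 196 mm at the rim, wall 4 mm, inner floor 5 mm above the bench and about 160 mm wide. Origin at the centre of its underside on the bench, z up.
- slim_stand: drying stand with the slim spigot, fixed to the bench: flat round steel foot 90 mm wide and 12 mm thick, from its middle an upright round spigot 18 mm wide that reaches 72 mm above the bench, its top 10 mm tapering to 8 mm. Origin at the centre of the foot's underside on the bench, z up. The tube is home when its lower end rests on the foot, 12 mm above the bench.
- spigot_tip (a point): centre of the top of the slim spigot, 72 mm above the bench
- thick_stand: a like stand, fixed, whose spigot is 34 mm wide (tapering to 24 mm), 72 mm above the bench: too thick for the tube. Origin at the centre of the foot's underside.
- pebble0: one of six flat round grey or whitish pebbles, about 27 mm wide and 17 mm thick, 16 g, lying in a ring on the bowl's floor, the middle of the bowl left clear at the start. Origin at the centre of its underside.
- pebble1: one of six flat round grey or whitish pebbles, about 27 mm wide and 17 mm thick, 16 g, lying in a ring on the bowl's floor, the middle of the bowl left clear at the start. Origin at the centre of its underside.
- pebble2: one of six flat round grey or whitish pebbles, about 27 mm wide and 17 mm thick, 16 g, lying in a ring on the bowl's floor, the middle of the bowl left clear at the start. Origin at the centre of its underside.
- pebble3: one of six flat round grey or whitish pebbles, about 27 mm wide and 17 mm thick, 16 g, lying in a ring on the bowl's floor, the middle of the bowl left clear at the start. Origin at the centre of its underside.
- pebble4: one of six flat round grey or whitish pebbles, about 27 mm wide and 17 mm thick, 16 g, lying in a ring on the bowl's floor, the middle of the bowl left clear at the start. Origin at the centre of its underside.
- pebble5: one of six flat round grey or whitish pebbles, about 27 mm wide and 17 mm thick, 16 g, lying in a ring on the bowl's floor, the middle of the bowl left clear at the start. Origin at the centre of its underside.
- jar: bystander: closed amber jar, 54 mm wide, 70 mm high; origin at the centre of its underside
- jug: bystander: white plastic measuring mug, 90 mm wide, 100 mm high, with a handle on its +y side; origin at the centre of its underside
- ink_bottle: bystander: small black bottle, 34 mm wide, 55 mm high; origin at the centre of its underside
- pen_cup: bystander: white ceramic cup with pens, 72 mm wide, 95 mm high, pens up to 156 mm; origin at the centre of its underside
- spoon: bystander: spoon lying on the bench, its handle towards its own -x; origin at the middle of its underside
There are look-alikes about, which are no part of the job. Leave any blue look-alike of the bowl alone.

How it is judged:
By the outcome, as a careful person would: the job done as asked, in the order asked, and still so for the second after the job is handed in, with the robot touching nothing.
It also fails if it takes over 72 s, if anything falls off the work surface, if the arm or the gripper's body presses on something with over 40 N, if the wrist force passes 120 N, or if a joint passes its speed limit or range.

### The arm

A 6-joint arm with a two-finger parallel gripper is mounted at the origin on the work surface. World frame = base frame: x ahead of the robot, y to its left, z up, the work surface at z = 0. Lengths are in mm, angles in rad, forces in N, time in s.
With the tool pointing down it reaches from about 400 to 825 mm from the base axis. Payload 7 kg.
Tool frame: the origin (TCP) lies between the finger pads; the fingertips stand 11 mm ahead of it and the grasp point (between the pads) lies 8 mm behind it (arm.tips_ahead is the z of the fingertips in the tool frame, in mm); z points along the fingers, y is the line along which they close (so a half turn about z gives the same grasp; the last joint's range is limited). The gripper opens to 85 mm and grips with 20 to 120 N. Pads are 22 mm wide; open, the fingers measure 114 mm over their backs; the gripper's body (76 mm by 85 mm) begins 54 mm behind the grasp point. The pads swing forward as they close: fully open they stand 13 mm farther back than shut.
Start: joints at [-1.029, 0.359, 0.012, 0, -1.224, -0.288], TCP at [169.456, -653.361, 242.302] pointing down, gripper open.
Joint ranges: [-3.07, 3.07], [-1.43, 2.12], [-1.02, 1.25], [-3.03, 1.67], [-3.05, -0], [-3.03, 3.03]. Speed limits (rad/s): [2.39, 2.39, 3.01, 3.14, 3.14, 3.14].

### API

Orientations are given as [roll, pitch, yaw] about the fixed x, y, z axes, in that order (R = Rz(yaw) Ry(pitch) Rx(roll)).
In Python, from rig import arm gives the robot as it stands.
- The arm moves only by the tool carry_out, never from a script. Its argument "rows" is a list of rows, each an object of numbers: "tx", "ty", "tz": the shift along the tool's x, y, z in m; "turn": the turn about the tool's z in rad; "fingers": the closure, from 0 (fully open) to 1 (shut). In form: [{"tx": .., "ty": .., "tz": .., "turn": .., "fingers": ..}, ...]. A call has 1 to 10 rows; each row is the pose to reach, as a shift and turn from the pose commanded when the call began, along the tool's axes at that moment; what a row does not reach only later rows make up. A row lasts 1/12 s, in which the tool goes at most 41.7 mm and 7.16 degrees, less where a joint would pass 70% of its speed; a pose out of reach is approached as far as the arm can. A call with a gripper value outside its range is refused whole. The fingers move at their own pace and stop on an object; "grip_force" is the grip in N (left out, the last holds). Time passes only in rows, so rows that repeat a pose let the fingers close. It gives the time, the measured TCP pose, the force, the opening and the grip force at its end, in the units of the state.
- arm.get_obs(): the state, without advancing time (a new reading comes with each control period).
- arm.get_image(name): name is "side" or "top" or "wrist"; returns the picture (384x512x3 uint8, red, green, blue); there is no depth.
- arm.camera_model(name): a dict with "fx", "fy", "cx", "cy" (pixels), "rvec" (rotation vector, rad) and "tvec" (3), from world to camera coordinates, as OpenCV has them. Camera axes: x right, y down, z forward; pixel columns grow to the right and rows downward; lengths in mm; the calibration is good to about 2 mm. A picture is of the moment at which its call begins: read the wrist's pose just before it. camera_model takes no time and is no camera call; for the wrist camera it gives the pose at the moment of the call.
- arm.hand_in(): hands the job in; it is judged then, once.
Trained networks look in the newest picture that a camera, given by its name, has taken for a name from the list of things; names that differ only in an ending like _2 or _b are one class to them, and where a whole thing is asked for, a point or a joint stands for the part that bears it (a point fixed in the world has none). Each returns a list of dicts, best first, with "confidence" (0 to 1); they miss things now and then, are a little off and sometimes report something else, mostly with a low value. They report only what shows in the picture. A call takes as long as a camera call. They do not tell look-alikes from the thing itself.
- arm.recognise(name, camera): "bbox" ([left, top, right, bottom] in pixels, round what is visible of it).
- arm.silhouettes(name, camera): "pixels" (384x512 bool, what is visible of it) and "bbox" ([left, top, right, bottom] in pixels, round what is visible of it).
The state is a dict: "time": time; "q": joint angles; "dq": joint speeds; "joint_efforts": joint torques, N m; "tcp_pos": TCP position; "orientation": TCP orientation; "contact_force": force on the tool from outside, world axes, zero at the start; "moment": the same for the moment, N m; "gripper_width": opening from 0.0 (shut) to 1.0 (fully open); "gripper_force": force on a finger pad.
Only numpy, scipy, OpenCV 4.12 (cv2) and the standard library are available. Lean on these libraries where they do the work, as an engineer would, in place of code of your own. Each camera call takes 0.05 s, during which the arm holds its last target. There are 200 camera calls.

## Working session

There is one attempt and no reset: what is moved stays moved. The work goes in short steps, Python scripts to look and compute and a tool call to move; the robot and the scene stay as the last step left them, time stands still between calls to the robot, and variables do not carry over. Pictures are saved under pics/ and viewed, at most 10 in all, crops included, and the job is handed in when it is done.

Besides the shell and the picture viewer there is one more tool, called after "Request:" as name(argument=value, ...), one argument or row to a line, values as JSON. carry_out: Moves the arm, as the interface text tells. Its arguments: {"type":"object","properties":{"rows":{"type":"array","items":{"type":"object","properties":{"tx":{"type":"number"},"ty":{"type":"number"},"tz":{"type":"number"},"turn":{"type":"number"},"fingers":{"type":"number"}}}},"grip_force":{"type":"number"}},"required":["rows"]}

```bash
ls; mkdir -p pics; cat > h.py <<'E'
import numpy as np, cv2
from rig import arm
def cam(n):
    m=arm.camera_model(n); K=np.array([[m['fx'],0,m['cx']],[0,m['fy'],m['cy']],[0,0,1.]])
    return K,np.array(m['rvec'],float),np.array(m['tvec'],float)
def proj(n,P):
    K,r,t=cam(n); return cv2.projectPoints(np.array(P,float).reshape(-1,3),r,t,K,None)[0].reshape(-1,2)
def back(n,uv,z):
    K,r,t=cam(n); R=cv2.Rodrigues(r)[0]; c=-R.T@t
    d=R.T@np.linalg.inv(K)@np.array([uv[0],uv[1],1.]); return c+d*(z-c[2])/d[2]
def save(n,f):
    im=arm.get_image(n); cv2.imwrite('pics/'+f,im[:,:,::-1]); return im
E
python3 - <<'E'
from h import *
a=save('top','t0.png'); b=save('side','s0.png')
cv2.imwrite('pics/a0.png',cv2.resize(a[:,:,::-1],(800,600)));cv2.imwrite('pics/b0.png',cv2.resize(b[:,:,::-1],(800,600)))
for n in ['top','side']:
    K,r,t=cam(n);print(n,K[0,0],-cv2.Rodrigues(r)[0].T@t)
    for o in ['tube','bowl','slim_stand','spigot_tip','thick_stand','pebble0','jar','jug','ink_bottle','pen_cup']:
        print(o,[(np.round(d['bbox']).astype(int).tolist(),round(d['confidence'],2)) for d in arm.recognise(o,n)])
o=arm.get_obs();print(o['time'],o['tcp_pos'],o['orientation'],o['gripper_width'],o['contact_force'])
E
```

```text
pics
top 464.0229852403137 [ 252.3329503    -4.50094828 1259.82603234]
tube [([151, 143, 173, 168], 0.57)]
bowl [([202, 149, 273, 216], 0.66), ([76, 246, 150, 329], 0.58)]
slim_stand [([318, 190, 351, 220], 0.74)]
spigot_tip [([318, 184, 350, 221], 0.96)]
thick_stand [([300, 127, 332, 159], 0.56)]
pebble0 [([224, 195, 233, 200], 0.62), ([217, 180, 225, 194], 0.61), ([382, 113, 408, 177], 0.59), ([234, 166, 244, 178], 0.57), ([223, 172, 232, 178], 0.56), ([151, 141, 173, 166], 0.45), ([244, 174, 255, 182], 0.39)]
jar [([154, 183, 173, 208], 0.7)]
jug [([217, 90, 254, 132], 0.67)]
ink_bottle [([178, 227, 190, 239], 0.5)]
pen_cup [([81, 140, 121, 174], 0.62)]
side 451.7666345678683 [ 87.06059495 706.98407679 959.77333115]
tube [([161, 224, 184, 273], 0.58), ([194, 264, 214, 295], 0.41)]
bowl [([220, 323, 314, 383], 0.97), ([201, 190, 278, 254], 0.67)]
slim_stand [([288, 163, 318, 187], 0.75), ([249, 273, 260, 292], 0.18)]
spigot_tip [([290, 158, 318, 187], 0.59)]
thick_stand [([236, 146, 258, 177], 0.63)]
pebble0 [([221, 223, 231, 232], 0.53), ([227, 216, 234, 220], 0.51), ([242, 230, 251, 239], 0.49)]
jar [([193, 262, 215, 293], 0.73)]
jug [([163, 170, 197, 212], 0.78)]
ink_bottle [([251, 272, 260, 293], 0.74)]
pen_cup [([106, 280, 144, 332], 0.87)]
1.1 [ 169.43583031 -653.35596432  242.28403982] [ 3.14157616e+00 -1.23444948e-05 -2.88778215e+00] 0.9992536043626895 [ 0.22213989 -0.35323857 -0.57924581]
```

View pics/a0.png

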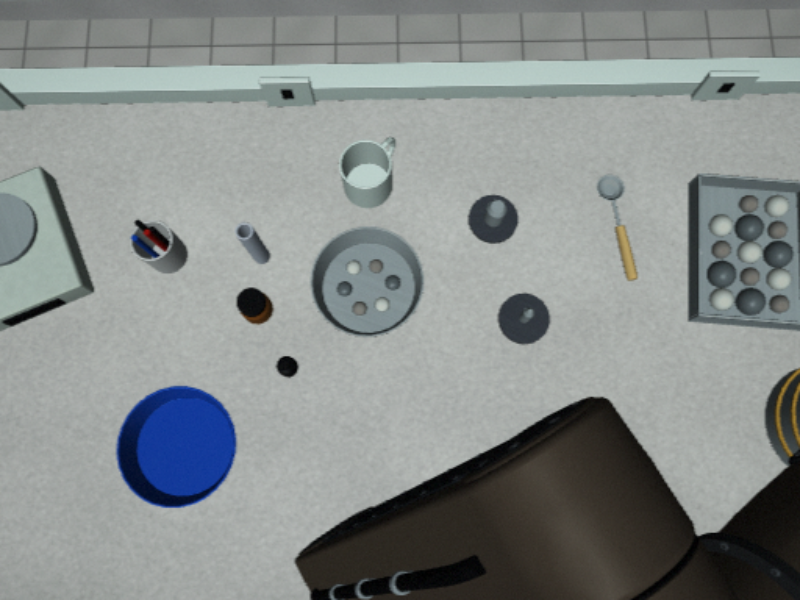

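View pics/b0.png

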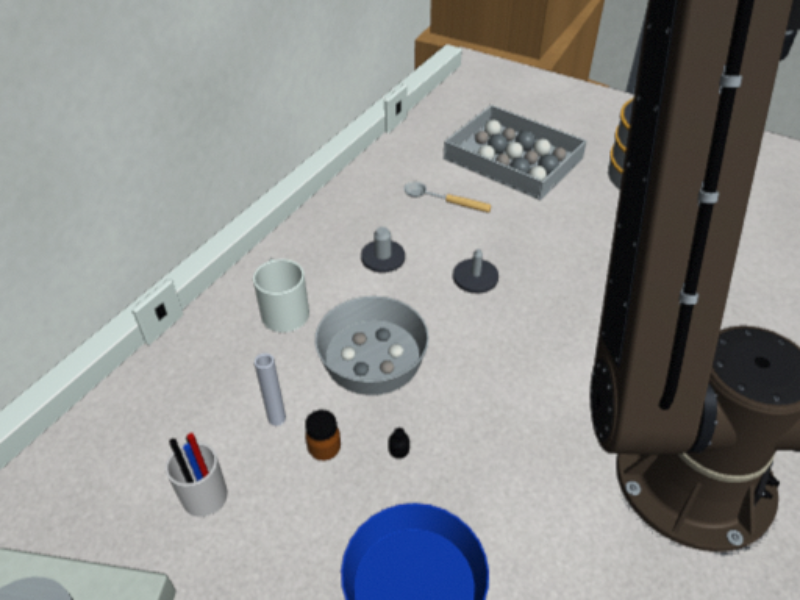

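The pictures agree. In the top view (800 px scale), the tube leans from (261,260) to its top at (246,230). The steel bowl is at (367,282), the thick stand at (493,218), the slim stand at (523,318) and the blue look-alike at (177,446). Next I fit the shapes to the silhouettes.

```bash
cat >> h.py <<'E'
from scipy.optimize import minimize
A=np.linspace(0,2*np.pi,40,endpoint=False)
def ring(x,y,z,d): return np.c_[x+d/2*np.cos(A),y+d/2*np.sin(A),0*A+z]
SH={'tube':[[(0,30),(150,30)]],'bowl':[[(0,170),(55,196)]],'slim_stand':[[(0,90),(12,90)],[(12,18),(62,18),(72,8)]],
'thick_stand':[[(0,90),(12,90)],[(12,34),(62,34),(72,24)]],'jar':[[(0,54),(70,54)]],'ink_bottle':[[(0,34),(35,34),(55,18)]],'pen_cup':[[(0,72),(95,72)]],'jug':[[(0,90),(100,90)]],'pebble':[[(5,27),(22,27)]]}
def mask(n,parts,x,y,s=4):
    m=np.zeros((384*s,512*s),np.uint8)
    for p in parts:
        P=proj(n,np.vstack([ring(x,y,z,d) for z,d in p])).astype(np.float32)
        cv2.fillConvexPoly(m,np.round(cv2.convexHull(P)*s+(s-1)/2).astype(np.int32),1)
    return cv2.resize(m.astype(np.float32),(512,384),interpolation=cv2.INTER_AREA)
def fit(n,o,px,x0):
    p=px.astype(np.float32)
    f=lambda v:1-np.minimum(p,mask(n,SH[o],*v)).sum()/np.maximum(p,mask(n,SH[o],*v)).sum()
    r=minimize(f,x0,method='Nelder-Mead',options=dict(initial_simplex=[x0,x0+[15,0],x0+[0,15]],xatol=.2,fatol=1e-4))
    return r.x,1-r.fun
E
python3 - <<'E'
from h import *
g={'tube':(261,258),'bowl':(367,285),'slim_stand':(524,318),'thick_stand':(493,220),'jar':(258,310),'ink_bottle':(288,367),'pen_cup':(170,258),'jug':(367,185)}
cv=arm.get_image('top');arm.get_image('side')
for o,uv in g.items():
    x0=back('top',(uv[0]/1.5625,uv[1]/1.5625),0)[:2]
    for n in ['top','side']:
        L=arm.silhouettes(o,n); R=[]
        for d in L:
            q=proj(n,[*x0,30])[0];b=d['bbox']
            if b[0]-12<q[0]<b[2]+12 and b[1]-12<q[1]<b[3]+12: R.append(d)
        if R:
            v,i=fit(n,o,R[0]['pixels'],x0); print(o,n,np.round(v,1),round(i,3),round(R[0]['confidence'],2),int(R[0]['pixels'].sum()))
        else: print(o,n,'none',x0)
# pebbles by hand from the top picture
for uv in [(353,268),(376,266),(393,283),(382,305),(359,308),(345,289)]: print(np.round(back('top',np.array(uv)/1.5625,20)[:2]))
E
```

```text
tube top [610.3 249.5] 0.88 0.6 294
tube side [611.6 248.3] 0.941 0.76 583
bowl top [593.4  22.1] 0.016 0.15 66
bowl side [549.6  55.9] 0.837 0.75 3082
slim_stand top [ 487.7 -216. ] 0.944 0.68 839
slim_stand side [ 488.6 -218.5] 0.946 0.67 576
thick_stand top [ 671.8 -169.7] 0.903 0.69 731
thick_stand side [ 674.  -171.8] 0.94 0.76 592
jar top [511.9 252.2] 0.866 0.76 404
jar side [514.3 251.6] 0.871 0.67 619
ink_bottle top [410.2 198. ] 0.842 0.57 137
ink_bottle side none [409.20067074 196.44766286]
pen_cup top none [609.56503253 413.3142027 ]
pen_cup side [618.5 414.9] 0.91 0.58 1453
jug top [744.4  56.9] 0.91 0.91 1259
jug side [744.2  56.4] 0.951 0.76 1322
[581.  82.]
[584.  41.]
[552.  11.]
[513.  31.]
[508.  71.]
[543.  96.]
```

Request:
carry_out(
  rows=[
    {"tx":-0.3,"ty":0.28,"tz":0,"turn":0.254,"fingers":0},
    {"tx":-0.3,"ty":0.28,"tz":0,"turn":0.254,"fingers":0},
    {"tx":-0.3,"ty":0.28,"tz":0,"turn":0.254,"fingers":0},
    {"tx":-0.3,"ty":0.28,"tz":0,"turn":0.254,"fingers":0},
    {"tx":-0.3,"ty":0.28,"tz":0,"turn":0.254,"fingers":0},
    {"tx":-0.3,"ty":0.28,"tz":0,"turn":0.254,"fingers":0},
    {"tx":-0.3,"ty":0.28,"tz":0,"turn":0.254,"fingers":0},
    {"tx":-0.3,"ty":0.28,"tz":0,"turn":0.254,"fingers":0},
    {"tx":-0.3,"ty":0.28,"tz":0,"turn":0.254,"fingers":0},
    {"tx":-0.3,"ty":0.28,"tz":0,"turn":0.254,"fingers":0},
  ],
)

```text
time: 2.83
tcp_pos: [390.4, -304.9, 242.8]
orientation: [-3.141, 0.001, -3.141]
contact_force: [1.3, -0.3, 0.1]
gripper_width: 1.002
gripper_force: 0.0
```

Request:
carry_out(
  rows=[
    {"tx":-0.15,"ty":0.38,"fingers":0},
    {"tx":-0.15,"ty":0.38,"fingers":0},
    {"tx":-0.15,"ty":0.38,"fingers":0},
    {"tx":-0.15,"ty":0.38,"fingers":0},
    {"tx":-0.15,"ty":0.38,"fingers":0},
    {"tx":-0.15,"ty":0.38,"fingers":0},
    {"tx":-0.15,"ty":0.38,"fingers":0},
    {"tx":-0.15,"ty":0.38,"fingers":0},
    {"tx":-0.15,"ty":0.38,"fingers":0},
    {"tx":-0.15,"ty":0.38,"fingers":0},
  ],
)

```text
schema error: expected keys tx, ty, tz, turn, fingers
```

```bash
python3 - <<'E'
from h import *
w=save('wrist','w1.png');print(arm.get_obs()['tcp_pos'])
K,r,t=cam('wrist');R=cv2.Rodrigues(r)[0];print(K[0,0],-R.T@t,R)
for o in ['bowl','tube','pebble0','slim_stand']:
  for d in arm.silhouettes(o,'wrist'): print(o,np.round(d['bbox']),round(d['confidence'],2))
E
```

```text
[ 393.18917761 -301.60973276  242.90793518]
305.2154725064542 [ 309.94184778 -302.91530044  374.64332947] [[-1.75941879e-03  9.99998087e-01 -8.54459418e-04]
 [ 9.45778943e-01  1.94155782e-03  3.24805205e-01]
 [ 3.24806243e-01 -2.36661345e-04 -9.45780550e-01]]
bowl [454. 215. 512. 344.] 0.83
pebble0 [495. 284. 512. 304.] 0.84
pebble0 [479. 264. 499. 286.] 0.73
pebble0 [502. 245. 512. 262.] 0.68
slim_stand [289. 198. 360. 257.] 0.94
```

View pics/w1.png

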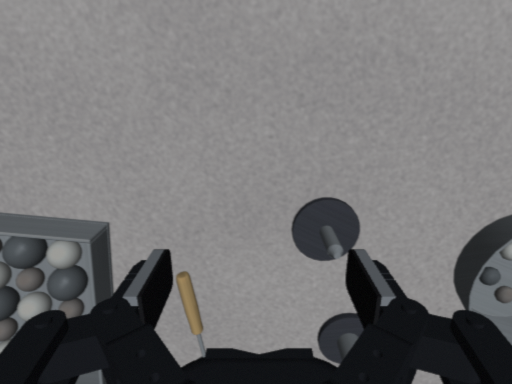

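The wrist view shows the slim stand at (326,228), the thick one at (345,338) and the bowl at right.

Request:
carry_out(
  rows=[
    {"tx":-0.15,"ty":0.38,"tz":0,"turn":0,"fingers":0},
    {"tx":-0.15,"ty":0.38,"tz":0,"turn":0,"fingers":0},
    {"tx":-0.15,"ty":0.38,"tz":0,"turn":0,"fingers":0},
    {"tx":-0.15,"ty":0.38,"tz":0,"turn":0,"fingers":0},
    {"tx":-0.15,"ty":0.38,"tz":0,"turn":0,"fingers":0},
    {"tx":-0.15,"ty":0.38,"tz":0,"turn":0,"fingers":0},
    {"tx":-0.15,"ty":0.38,"tz":0,"turn":0,"fingers":0},
    {"tx":-0.15,"ty":0.38,"tz":0,"turn":0,"fingers":0},
    {"tx":-0.15,"ty":0.38,"tz":0,"turn":0,"fingers":0},
    {"tx":-0.15,"ty":0.38,"tz":0,"turn":0,"fingers":0},
  ],
)

```text
time: 3.92
tcp_pos: [540.7, 74.0, 242.3]
orientation: [-3.142, 0.0, 3.14]
contact_force: [-0.2, -1.0, 0.2]
gripper_width: 1.002
gripper_force: 0.0
```

```bash
python3 - <<'E'
from h import *
w=save('wrist','w2.png');print(arm.get_obs()['tcp_pos'])
for o,x0 in [('bowl',(547,55)),('tube',(611,249)),('slim_stand',(488,-217))]:
  for d in arm.silhouettes(o,'wrist'): print(o,np.round(d['bbox']),round(d['confidence'],2),*fit('wrist',o,d['pixels'],np.array(x0,float)))
for d in arm.silhouettes('pebble0','wrist'): print(np.round(d['bbox']),np.round(fit('wrist','pebble',d['pixels'],back('wrist',((d['bbox'][0]+d['bbox'][2])/2,(d['bbox'][1]+d['bbox'][3])/2),14)[:2])[0]),round(d['confidence'],2))
E
```

```text
[542.96933454  77.65733407 241.87851773]
bowl [154.  79. 333. 253.] 0.81 [550.77925038  54.9979043 ] 0.8969357013702393
tube [378. 198. 481. 289.] 0.89 [610.0299201  244.60931683] 0.9274695515632629
tube [386. 111. 461. 166.] 0.31 [611. 249.] 0.0
slim_stand [  0.  74.  49. 150.] 0.68 [ 488.04682511 -222.71380749] 0.9835837483406067
[194. 155. 219. 183.] [554.   8.] 0.9
[248. 120. 268. 140.] [509.  67.] 0.85
[224. 187. 243. 205.] [586.  37.] 0.83
[265. 147. 288. 171.] [544.  93.] 0.82
[254. 186. 275. 204.] [582.  77.] 0.71
[204. 268. 284. 353.] [717.  65.] 0.67
[214. 129. 236. 153.] [515.  28.] 0.63
```

View pics/w2.png

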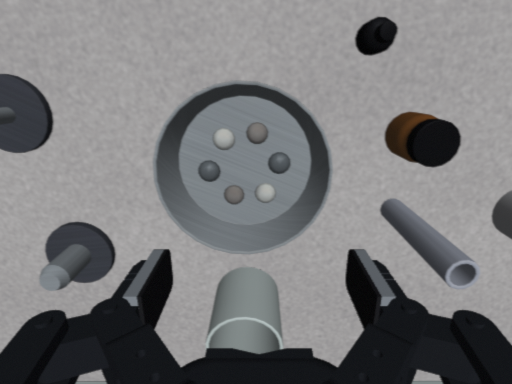

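The wrist view shows the bowl with six ringed pebbles around (245,160). The tube base is at (393,208) and its top at (460,273). Now I approach the tube.

Request:
carry_out(
  rows=[
    {"tx":-0.068,"ty":0.17,"tz":0,"turn":0,"fingers":0},
    {"tx":-0.068,"ty":0.17,"tz":0,"turn":0,"fingers":0},
    {"tx":-0.068,"ty":0.17,"tz":0,"turn":0,"fingers":0},
    {"tx":-0.068,"ty":0.17,"tz":0,"turn":0,"fingers":0},
    {"tx":-0.068,"ty":0.17,"tz":0,"turn":0,"fingers":0},
    {"tx":-0.068,"ty":0.17,"tz":0,"turn":0,"fingers":0},
    {"tx":-0.068,"ty":0.17,"tz":0.04,"turn":0,"fingers":0},
    {"tx":-0.068,"ty":0.17,"tz":0.075,"turn":0,"fingers":0},
    {"tx":-0.068,"ty":0.17,"tz":0.11,"turn":0,"fingers":0},
    {"tx":-0.068,"ty":0.17,"tz":0.138,"turn":0,"fingers":0},
  ],
)

```text
time: 5.0
tcp_pos: [606.9, 239.9, 102.3]
orientation: [-3.141, -0.001, 3.139]
contact_force: [-0.7, 0.5, 0.5]
gripper_width: 1.005
gripper_force: 0.0
```

```bash
python3 - <<'E'
from h import *
arm.get_image('top');w=arm.get_image('wrist');o=arm.get_obs();print(o['tcp_pos'],o['contact_force'])
for n in ['wrist','top']:
  for d in arm.silhouettes('tube',n): print(n,np.round(d['bbox']),round(d['confidence'],2),*fit(n,'tube',d['pixels'],np.array((611,248),float)))
E
```

```text
[604.90141506 238.82918837  99.51552182] [ 0.83768644 -0.12066769 -0.73841631]
wrist [242. 189. 332. 364.] 0.77 [611.17712682 248.05151093] 0.8072482347488403
top [156. 153. 170. 168.] 0.5 [589.28849792 233.90602875] 0.5330058932304382
```

Request:
carry_out(
  rows=[
    {"tx":-0.006,"ty":0.009,"tz":-0.006,"turn":0,"fingers":0},
    {"tx":-0.006,"ty":0.009,"tz":-0.006,"turn":0,"fingers":0},
    {"tx":-0.006,"ty":0.009,"tz":-0.006,"turn":0,"fingers":0},
  ],
)

```text
time: 5.45
tcp_pos: [615.1, 252.4, 113.2]
orientation: [3.139, 0.004, 3.141]
contact_force: [0.5, -0.5, 0.3]
gripper_width: 1.001
gripper_force: 0.0
```

```bash
python3 - <<'E'
from h import *
w=arm.get_image('wrist');o=arm.get_obs();print(o['time'],o['tcp_pos'],o['orientation'],np.round(o['dq'],3))
for n in ['wrist']:
  for d in arm.silhouettes('tube',n): print(n,np.round(d['bbox']),round(d['confidence'],2),*fit(n,'tube',d['pixels'],np.array((611,248),float)))
o=arm.get_obs();print(o['time'],o['tcp_pos'],o['orientation'],np.round(o['dq'],3))
E
```

```text
5.5 [614.43900711 252.03543192 112.44294296] [3.13963713e+00 2.60439218e-03 3.14111666e+00] [ 0.002  0.008 -0.02  -0.006  0.005 -0.002]
wrist [208. 168. 287. 339.] 0.76 [608.56775856 245.88015366] 0.9570678472518921
5.55 [614.00764851 251.84567784 111.84903359] [3.14019228e+00 1.70432598e-03 3.14111819e+00] [ 0.003  0.007 -0.013 -0.002  0.004 -0.   ]
```

Request:
carry_out(
  rows=[
    {"tx":0.002,"ty":-0.004,"tz":0.006,"turn":0,"fingers":0},
    {"tx":0.002,"ty":-0.004,"tz":0.006,"turn":0,"fingers":0},
    {"tx":0.002,"ty":-0.004,"tz":0.006,"turn":0,"fingers":0.4},
    {"tx":0.002,"ty":-0.004,"tz":0.006,"turn":0,"fingers":0.6},
    {"tx":0.002,"ty":-0.004,"tz":0.006,"turn":0,"fingers":1},
    {"tx":0.002,"ty":-0.004,"tz":0.006,"turn":0,"fingers":1},
    {"tx":0.002,"ty":-0.004,"tz":0.006,"turn":0,"fingers":1},
    {"tx":0.002,"ty":-0.004,"tz":0.006,"turn":0,"fingers":1},
    {"tx":0.002,"ty":-0.004,"tz":0.006,"turn":0,"fingers":1},
  ],
  grip_force=80,
)

```text
time: 6.3
tcp_pos: [611.8, 248.0, 104.5]
orientation: [3.141, 0.0, 3.142]
contact_force: [2.0, -0.4, 1.0]
gripper_width: 0.325
gripper_force: 79.0
```

Request:
carry_out(
  rows=[
    {"tx":0,"ty":0,"tz":-0.03,"turn":0,"fingers":1},
    {"tx":0,"ty":0,"tz":-0.065,"turn":0,"fingers":1},
    {"tx":0,"ty":0,"tz":-0.09,"turn":0,"fingers":1},
    {"tx":0.01,"ty":-0.03,"tz":-0.09,"turn":0,"fingers":1},
    {"tx":0.021,"ty":-0.065,"tz":-0.09,"turn":0,"fingers":1},
    {"tx":0.032,"ty":-0.1,"tz":-0.09,"turn":0,"fingers":1},
    {"tx":0.043,"ty":-0.135,"tz":-0.09,"turn":0,"fingers":1},
    {"tx":0.054,"ty":-0.17,"tz":-0.09,"turn":0,"fingers":1},
    {"tx":0.063,"ty":-0.194,"tz":-0.09,"turn":0,"fingers":1},
    {"tx":0.063,"ty":-0.194,"tz":-0.09,"turn":0,"fingers":1},
  ],
)

```text
time: 7.13
tcp_pos: [546.0, 50.2, 194.2]
orientation: [-3.141, -0.002, 3.138]
contact_force: [0.1, 0.3, -1.1]
gripper_width: 0.326
gripper_force: 79.2
```

```bash
python3 - <<'E'
from h import *
w=save('wrist','w3.png');o=arm.get_obs();print(o['time'],o['tcp_pos'],o['orientation'],o['gripper_force'])
s=save('side','s3.png')
a=np.hstack([w[:,:,::-1][100:384,100:400],s[:,:,::-1][100:384,120:420]]);cv2.imwrite('pics/c3.png',cv2.resize(a,(800,379)))
print(arm.get_obs()['tcp_pos'])
E
```

```text
7.1833 [547.361805    51.85045238 194.39360582] [ 3.14136371e+00 -4.81465400e-04  3.13863287e+00] 79.20302351005375
[548.20777838  53.03317128 194.45356633]
```

View pics/c3.png

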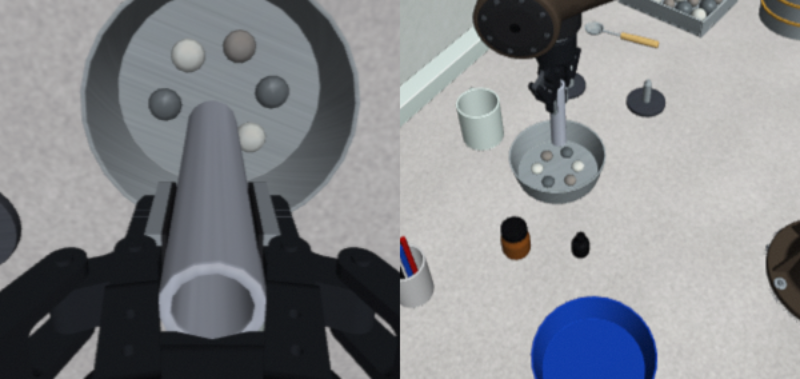

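The tube is gripped upright and its lower end hangs over the clear middle of the bowl. Lowering it.

Request:
carry_out(
  rows=[
    {"tx":0,"ty":0,"tz":0.015,"turn":0,"fingers":1},
    {"tx":0,"ty":0,"tz":0.03,"turn":0,"fingers":1},
    {"tx":0,"ty":0,"tz":0.045,"turn":0,"fingers":1},
    {"tx":0,"ty":0,"tz":0.058,"turn":0,"fingers":1},
    {"tx":0,"ty":0,"tz":0.068,"turn":0,"fingers":1},
    {"tx":0,"ty":0,"tz":0.075,"turn":0,"fingers":1},
    {"tx":0,"ty":0,"tz":0.079,"turn":0,"fingers":1},
    {"tx":0,"ty":0,"tz":0.079,"turn":0,"fingers":1},
    {"tx":0,"ty":0,"tz":0.079,"turn":0,"fingers":1},
    {"tx":0,"ty":0,"tz":0.079,"turn":0,"fingers":1},
  ],
)

```text
time: 8.07
tcp_pos: [549.2, 54.2, 116.0]
orientation: [3.141, 0.001, -3.142]
contact_force: [0.5, 0.5, -1.7]
gripper_width: 0.325
gripper_force: 79.2
```

Request:
carry_out(
  rows=[
    {"tx":0.01,"ty":0,"tz":0.001,"turn":0,"fingers":1},
    {"tx":0.019,"ty":0.007,"tz":0.001,"turn":0,"fingers":1},
    {"tx":0.023,"ty":0.019,"tz":0.001,"turn":0,"fingers":1},
    {"tx":0.019,"ty":0.033,"tz":0.001,"turn":0,"fingers":1},
    {"tx":0.008,"ty":0.043,"tz":0.001,"turn":0,"fingers":1},
    {"tx":-0.008,"ty":0.045,"tz":0.001,"turn":0,"fingers":1},
    {"tx":-0.023,"ty":0.04,"tz":0.001,"turn":0,"fingers":1},
    {"tx":-0.035,"ty":0.03,"tz":0.001,"turn":0,"fingers":1},
    {"tx":-0.043,"ty":0.016,"tz":0.001,"turn":0,"fingers":1},
    {"tx":-0.046,"ty":0,"tz":0.001,"turn":0,"fingers":1},
  ],
)

```text
time: 8.9
tcp_pos: [595.9, 54.9, 114.4]
orientation: [3.141, 0.001, -3.14]
contact_force: [-1.3, 1.7, 0.4]
gripper_width: 0.325
gripper_force: 79.8
```

Request:
carry_out(
  rows=[
    {"tx":0.003,"ty":-0.016,"tz":0,"turn":0,"fingers":1},
    {"tx":0.011,"ty":-0.03,"tz":0,"turn":0,"fingers":1},
    {"tx":0.023,"ty":-0.04,"tz":0,"turn":0,"fingers":1},
    {"tx":0.038,"ty":-0.045,"tz":0,"turn":0,"fingers":1},
    {"tx":0.054,"ty":-0.045,"tz":0,"turn":0,"fingers":1},
    {"tx":0.069,"ty":-0.04,"tz":0,"turn":0,"fingers":1},
    {"tx":0.081,"ty":-0.03,"tz":0,"turn":0,"fingers":1},
    {"tx":0.089,"ty":-0.016,"tz":0,"turn":0,"fingers":1},
    {"tx":0.092,"ty":0,"tz":0,"turn":0,"fingers":1},
    {"tx":0.089,"ty":0.016,"tz":0,"turn":0,"fingers":1},
  ],
)

```text
time: 9.73
tcp_pos: [505.5, 69.8, 115.8]
orientation: [3.141, 0.004, -3.141]
contact_force: [9.5, -3.2, -3.7]
gripper_width: 0.327
gripper_force: 81.2
```

```bash
cat > p.py <<'E'
from h import *
for n in ['side','top']:
  arm.get_image(n)
  for d in arm.silhouettes('pebble0',n):
    b=d['bbox'];g=back(n,((b[0]+b[2])/2,(b[1]+b[3])/2),14)[:2]
    if np.hypot(*(g-[548,54]))<95: print(n,np.round(g),round(d['confidence'],2))
o=arm.get_obs();print(o['time'],o['tcp_pos'],o['contact_force'])
E
python3 p.py
```

```text
side [495.   8.] 0.59
side [605.  39.] 0.58
side [583. 116.] 0.45
top [478.  81.] 0.43
top [499.  16.] 0.38
9.9333 [506.54064739  70.4308191  115.39022897] [ 4.30038085 -1.22851622 -0.57409297]
```

Request:
carry_out(
  rows=[
    {"tx":-0.002,"ty":0.019,"tz":0,"turn":0,"fingers":1},
    {"tx":-0.016,"ty":0.031,"tz":0,"turn":0,"fingers":1},
    {"tx":-0.034,"ty":0.037,"tz":0,"turn":0,"fingers":1},
    {"tx":-0.052,"ty":0.037,"tz":0,"turn":0,"fingers":1},
    {"tx":-0.07,"ty":0.031,"tz":0,"turn":0,"fingers":1},
    {"tx":-0.084,"ty":0.019,"tz":0,"turn":0,"fingers":1},
    {"tx":-0.094,"ty":0.002,"tz":0,"turn":0,"fingers":1},
    {"tx":-0.097,"ty":-0.016,"tz":0,"turn":0,"fingers":1},
    {"tx":-0.094,"ty":-0.034,"tz":0,"turn":0,"fingers":1},
    {"tx":-0.084,"ty":-0.051,"tz":0,"turn":0,"fingers":1},
  ],
)

```text
time: 10.77
tcp_pos: [588.1, 17.6, 113.2]
orientation: [3.142, -0.003, 3.14]
contact_force: [0.8, -0.3, -1.7]
gripper_width: 0.328
gripper_force: 81.3
```

Request:
carry_out(
  rows=[
    {"tx":0.014,"ty":-0.012,"tz":0,"turn":0,"fingers":1},
    {"tx":0.032,"ty":-0.018,"tz":0,"turn":0,"fingers":1},
    {"tx":0.05,"ty":-0.018,"tz":0,"turn":0,"fingers":1},
    {"tx":0.068,"ty":-0.012,"tz":0,"turn":0,"fingers":1},
    {"tx":0.082,"ty":0,"tz":0,"turn":0,"fingers":1},
    {"tx":0.092,"ty":0.017,"tz":0,"turn":0,"fingers":1},
    {"tx":0.095,"ty":0.035,"tz":0,"turn":0,"fingers":1},
    {"tx":0.095,"ty":0.035,"tz":0,"turn":0,"fingers":1},
  ],
)

```text
time: 11.43
tcp_pos: [493.5, 55.1, 114.9]
orientation: [3.141, 0.001, -3.141]
contact_force: [-0.5, -0.8, -1.7]
gripper_width: 0.32
gripper_force: 81.0
```

```bash
python3 p.py; python3 - <<'E'
from h import *
w=save('wrist','w4.png');s=save('top','s4.png')
a=np.hstack([w[:,:,::-1][60:344,60:460],cv2.resize(s[:,:,::-1][130:230,180:280],(284,284))]);cv2.imwrite('pics/c4.png',a)
E
```

```text
side [602.  26.] 0.58
side [593. 104.] 0.54
side [484.  24.] 0.51
top [488.  26.] 0.64
top [547.  -9.] 0.58
top [478.  86.] 0.39
11.6333 [493.95186406  53.16180965 114.16542271] [ 0.31562952 -0.72462211 -0.74424296]
```

View pics/c4.png

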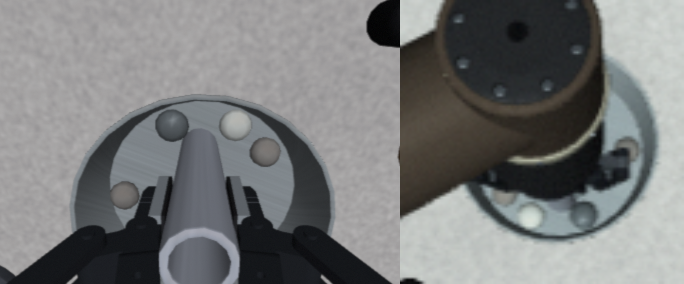

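All pebbles seen lie at the wall inside the bowl and the tube is still held straight. One more lap, then I lift.

Request:
carry_out(
  rows=[
    {"tx":-0.003,"ty":0.018,"tz":0,"turn":0,"fingers":1},
    {"tx":-0.013,"ty":0.035,"tz":0,"turn":0,"fingers":1},
    {"tx":-0.027,"ty":0.047,"tz":0,"turn":0,"fingers":1},
    {"tx":-0.045,"ty":0.053,"tz":0,"turn":0,"fingers":1},
    {"tx":-0.063,"ty":0.053,"tz":0,"turn":0,"fingers":1},
    {"tx":-0.081,"ty":0.047,"tz":0,"turn":0,"fingers":1},
    {"tx":-0.095,"ty":0.035,"tz":0,"turn":0,"fingers":1},
    {"tx":-0.105,"ty":0.018,"tz":0,"turn":0,"fingers":1},
    {"tx":-0.108,"ty":0,"tz":0,"turn":0,"fingers":1},
    {"tx":-0.105,"ty":-0.018,"tz":0,"turn":0,"fingers":1},
  ],
)

```text
time: 12.57
tcp_pos: [599.8, 34.6, 113.1]
orientation: [-3.141, -0.002, 3.14]
contact_force: [-6.4, 8.0, 2.3]
gripper_width: 0.325
gripper_force: 81.6
```

Request:
carry_out(
  rows=[
    {"tx":0.01,"ty":-0.017,"tz":0,"turn":0,"fingers":1},
    {"tx":0.024,"ty":-0.029,"tz":0,"turn":0,"fingers":1},
    {"tx":0.042,"ty":-0.035,"tz":0,"turn":0,"fingers":1},
    {"tx":0.06,"ty":-0.035,"tz":0,"turn":0,"fingers":1},
    {"tx":0.078,"ty":-0.029,"tz":0,"turn":0,"fingers":1},
    {"tx":0.065,"ty":-0.008,"tz":0,"turn":0,"fingers":1},
    {"tx":0.051,"ty":0.018,"tz":0,"turn":0,"fingers":1},
    {"tx":0.051,"ty":0.018,"tz":-0.01,"turn":0,"fingers":1},
    {"tx":0.051,"ty":0.018,"tz":-0.045,"turn":0,"fingers":1},
    {"tx":0.051,"ty":0.018,"tz":-0.085,"turn":0,"fingers":1},
  ],
)

```text
time: 13.4
tcp_pos: [546.9, 53.1, 197.5]
orientation: [-3.139, -0.007, 3.141]
contact_force: [1.6, -0.1, -1.2]
gripper_width: 0.324
gripper_force: 81.8
```

Request:
carry_out(
  rows=[
    {"tx":0.006,"ty":-0.025,"tz":-0.005,"turn":0,"fingers":1},
    {"tx":0.014,"ty":-0.06,"tz":-0.005,"turn":0,"fingers":1},
    {"tx":0.022,"ty":-0.098,"tz":-0.005,"turn":0,"fingers":1},
    {"tx":0.03,"ty":-0.136,"tz":-0.005,"turn":0,"fingers":1},
    {"tx":0.038,"ty":-0.174,"tz":-0.005,"turn":0,"fingers":1},
    {"tx":0.047,"ty":-0.212,"tz":-0.005,"turn":0,"fingers":1},
    {"tx":0.055,"ty":-0.245,"tz":-0.005,"turn":0,"fingers":1},
    {"tx":0.061,"ty":-0.27,"tz":-0.005,"turn":0,"fingers":1},
    {"tx":0.061,"ty":-0.27,"tz":-0.005,"turn":0,"fingers":1},
    {"tx":0.061,"ty":-0.27,"tz":-0.005,"turn":0,"fingers":1},
  ],
)

```text
time: 14.23
tcp_pos: [486.5, -217.9, 203.8]
orientation: [3.141, -0.001, 3.138]
contact_force: [-0.3, 0.5, -1.9]
gripper_width: 0.32
gripper_force: 82.0
```

```bash
python3 p.py; python3 - <<'E'
from h import *
s=save('side','s5.png');w=save('wrist','w5.png');t=save('top','t5.png')
a=np.hstack([cv2.resize(s[:,:,::-1][110:260,200:350],(400,400)),cv2.resize(t[:,:,::-1][140:230,190:280],(400,400))]);cv2.imwrite('pics/c5.png',a)
o=arm.get_obs();print(o['time'],o['tcp_pos'],o['orientation'],o['dq'].round(3) if hasattr(o['dq'],'round') else o['dq'])
for n in ['side','wrist']:
  for k in ['tube','slim_stand']:
    for d in arm.silhouettes(k,n): print(n,k,np.round(d['bbox'],1),round(d['confidence'],2), np.round(fit(n,k,d['pixels'],np.array([488.,-217])),2) if 0 else '')
E
```

```text
side [612.  80.] 0.63
side [590.  11.] 0.49
top [495.  96.] 0.53
top [606.  86.] 0.49
top [517. 118.] 0.39
14.4333 [ 487.62424998 -215.55806026  204.17451728] [ 0.65687851 -0.00741646 -1.81316176]
14.5833 [ 487.82981507 -215.30415291  204.31053417] [ 3.14154490e+00  2.56038850e-05 -3.14051386e+00] [-0.001 -0.    -0.001  0.002 -0.001 -0.001]
side slim_stand [286.6 163.  321.3 187.4] 0.79 
wrist tube [217.5 184.7 298.1 353.2] 0.56 
wrist slim_stand [217.4 126.5 296.7 198.2] 0.69
```

View pics/c5.png

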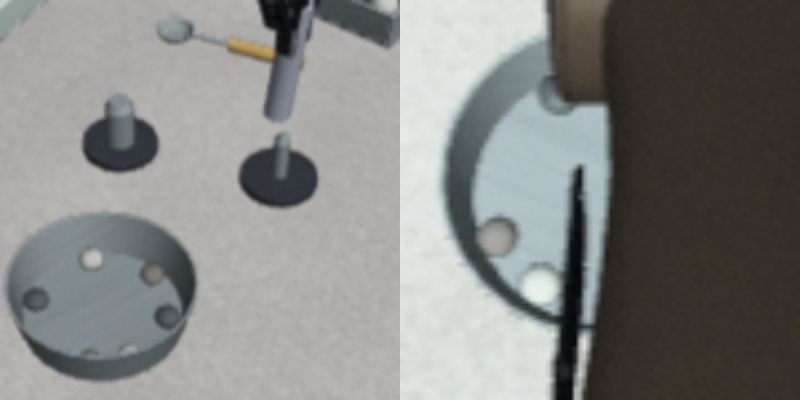

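Side view: all six pebbles lie along the bowl's wall, well away from where they started. The tube end is at crop (280,113), just over the slim spigot's tip at (282,135). Next I measure the tube's position relative to the spigot.

```bash
cat > al.py <<'E'
from h import *
import sys
zb=float(sys.argv[1])  # tube bottom z
def im(n): return cv2.imread('pics/'+n).astype(int)
def fitm(n,P,parts,reg,x0):
    P=P*reg
    def f(v):
        m=mask(n,parts,*v)*reg; return 1-np.minimum(P,m).sum()/np.maximum(P,m).sum()
    r=minimize(f,x0,method='Nelder-Mead',options=dict(initial_simplex=[x0,x0+[4,0],x0+[0,4]],xatol=.1,fatol=1e-4)); return np.round(r.x,1),round(1-r.fun,3)
tp=np.array(arm.get_obs()['tcp_pos'])
new=save('side','sx.png')[:,:,::-1].astype(int)
D=(np.abs(new-im('s0.png')).sum(2)>40).astype(np.float32)
T=[[(zb,30),(zb+70,30)]]
reg=cv2.dilate(mask('side',[[(zb-3,34),(zb+50,34)]],tp[0],tp[1]),np.ones((13,13)))
# stop the region at the upper end of the model
up=mask('side',[[(zb+50,30),(zb+120,60)]],tp[0],tp[1]); reg=((reg>0)&(up==0)).astype(np.float32)
print('tcp',tp.round(1)); print('side tube',fitm('side',D,T,reg,tp[:2]))
arm.get_image('wrist')
for k in ['slim_stand','tube']:
  for d in arm.silhouettes(k,'wrist')[:1]:
    x=d['pixels'].astype(np.float32)
    if k=='tube': print('wrist tube',fitm('wrist',x,[[(zb,30),(zb+150,30)]],1,tp[:2]))
    else:
      hide=1-cv2.dilate(np.ceil(mask('wrist',[[(zb,30),(zb+150,30)]],tp[0],tp[1])),np.ones((3,3)))
      print('wrist stand',fitm('wrist',x,SH[k],hide,np.array([488.,-217])))
for d in arm.silhouettes('slim_stand','side')[:1]:
    print('side stand',fitm('side',d['pixels'].astype(np.float32),SH['slim_stand'],1,np.array([488.,-217])))
E
python3 al.py 99.8; python3 - <<'E'
from h import *
im=cv2.resize(cv2.imread('pics/sx.png')[130:205,260:350],(720,600),interpolation=cv2.INTER_CUBIC)
def dr(P,c): cv2.polylines(im,[np.round(((proj('side',P)-[260,130]+.5)*8)).astype(int)],True,c,1)
o=arm.get_obs()['tcp_pos']
dr(ring(o[0],o[1],99.8,30),(0,0,255));dr(ring(o[0],o[1],160,30),(0,0,255))
dr(ring(488.6,-218.5,12,90),(0,255,0));dr(ring(488.6,-218.5,62,18),(0,255,0));dr(ring(488.6,-218.5,72,8),(0,255,0))
cv2.imwrite('pics/ov.png',im)
E
```

```text
tcp [ 487.7 -215.6  204.3]
side tube (array([ 457.1, -194.5]), np.float64(0.395))
wrist stand (array([ 489.1, -219.2]), np.float64(0.978))
wrist tube (array([ 484.9, -217.2]), np.float64(0.88))
side stand (array([ 488.9, -215.7]), np.float64(0.911))
```

View pics/ov.png

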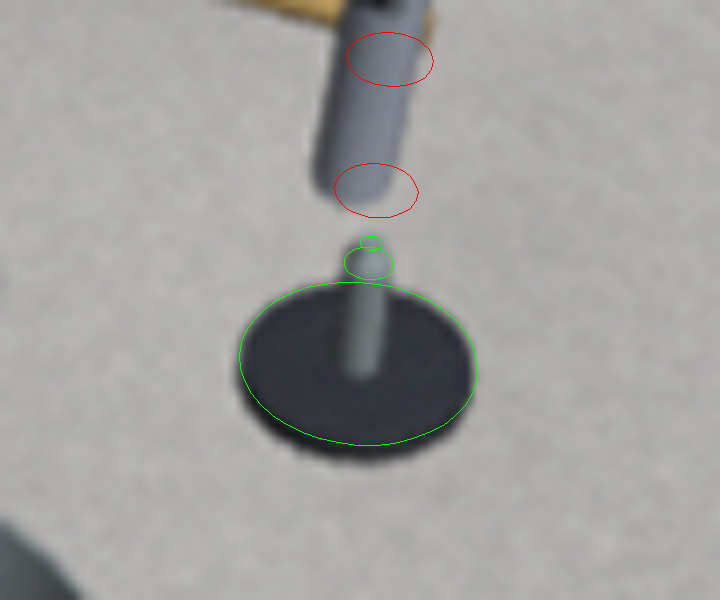

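The overlay shows the tube has tilted in the grip: its lower end lies about 20 px (some 8 mm) left of where it would be if upright, towards world +x. I'll fit the tilt from both cameras.

```bash
cat > tilt.py <<'E'
from h import *
import sys
from scipy.spatial.transform import Rotation as Ro
tp=np.array(arm.get_obs()['tcp_pos']); zg=tp[2]+8
s=save('side','sx.png').astype(int); arm.get_image('wrist')
c=proj('side',[tp[0],tp[1],tp[2]-75])[0]; r0=proj('side',[tp[0],tp[1],tp[2]-40])[0][1]
S=((s[:,:,2]-s[:,:,0]>6)&(s.sum(2)>210)).astype(np.uint8)
yy,xx=np.mgrid[:384,:512]
reg={'side':((abs(xx-c[0])<16)&(yy>r0)&(yy<c[1]+22)).astype(np.float32)}
S[reg['side']==0]=0
n,lab,st,_=cv2.connectedComponentsWithStats(S); k=1+np.argmax(st[1:,4]); S=(lab==k).astype(np.float32)
print('side px',S.sum(),st[k])
d=arm.silhouettes('tube','wrist'); W=d[0]['pixels'].astype(np.float32); print(d[0]['confidence'],d[0]['bbox'])
reg['wrist']=np.ones_like(W); obs={'side':S,'wrist':W}
def mk(cn,v):
    gx,gy,L,ax,ay=v  # axis point at zg, length below it, tilt
    R=Ro.from_euler('xy',[ay,ax]).as_matrix(); sc=4; m=np.zeros((384*sc,512*sc),np.uint8)
    P=np.vstack([ring(0,0,-L,30),ring(0,0,150-L,30)])@R.T+[gx,gy,zg]
    cv2.fillConvexPoly(m,np.round(cv2.convexHull(proj(cn,P).astype(np.float32))*sc+1.5).astype(np.int32),1)
    return cv2.resize(m.astype(np.float32),(512,384),interpolation=cv2.INTER_AREA)*reg[cn]
def iou(cn,v):
    m=mk(cn,v); return np.minimum(m,obs[cn]).sum()/np.maximum(m,obs[cn]).sum()
for cams in (['side','wrist'],['wrist'],['side']):
    f=lambda u:len(cams)-sum(iou(cn,u) for cn in cams)+((u[1]-tp[1])/20)**2+(u[4]/1)**2+((u[2]-112.5)/60)**2
    x0=np.array([tp[0],tp[1],112.5,-.03,0]); sx=np.vstack([x0,x0+np.diag([4,3,6,.06,.03])])
    r=minimize(f,x0,method='Nelder-Mead',options=dict(initial_simplex=sx,xatol=.01,fatol=1e-5,maxiter=600)); v=r.x
    b=Ro.from_euler('xy',[v[4],v[3]]).apply([0,0,-v[2]])+[v[0],v[1],zg]
    print(cams,v.round(3),'bottom',b.round(1),[round(iou(cn,v),3) for cn in cams])
print('tcp',tp.round(1))
E
python3 tilt.py
```

```text
side px 175.0 [300 136  13  20 175]
0.67 [219.7, 186.2, 300.6, 353.1]
['side', 'wrist'] [ 4.89198e+02 -2.17299e+02  1.16117e+02 -7.20000e-02  7.00000e-03] bottom [ 497.6 -216.5   96.5] [np.float32(0.799), np.float32(0.953)]
['wrist'] [ 4.89113e+02 -2.17283e+02  1.16623e+02 -9.00000e-02  1.00000e-02] bottom [ 499.6 -216.1   96.2] [np.float32(0.963)]
['side'] [ 4.90729e+02 -2.16176e+02  1.09053e+02 -5.00000e-02  7.00000e-03] bottom [ 496.2 -215.4  103.4] [np.float32(0.849)]
tcp [ 487.6 -216.   204.3]
```

Request:
carry_out(
  rows=[
    {"tx":0.003,"ty":-0.001,"tz":0,"turn":0,"fingers":1},
    {"tx":0.006,"ty":-0.002,"tz":0,"turn":0,"fingers":1},
    {"tx":0.009,"ty":-0.0025,"tz":0,"turn":0,"fingers":1},
    {"tx":0.009,"ty":-0.0025,"tz":0.006,"turn":0,"fingers":1},
    {"tx":0.009,"ty":-0.0025,"tz":0.012,"turn":0,"fingers":1},
    {"tx":0.009,"ty":-0.0025,"tz":0.018,"turn":0,"fingers":1},
    {"tx":0.009,"ty":-0.0025,"tz":0.018,"turn":0,"fingers":1},
    {"tx":0.009,"ty":-0.0025,"tz":0.018,"turn":0,"fingers":1},
    {"tx":0.009,"ty":-0.0025,"tz":0.018,"turn":0,"fingers":1},
  ],
)

```text
time: 15.93
tcp_pos: [478.7, -218.5, 186.2]
orientation: [-3.141, -0.0, 3.142]
contact_force: [0.5, -0.6, -1.1]
gripper_width: 0.33
gripper_force: 82.0
```

```bash
python3 tilt.py; python3 - <<'E'
from h import *
im=cv2.resize(cv2.imread('pics/sx.png')[130:205,260:350],(720,600),interpolation=cv2.INTER_CUBIC)
def dr(P,c): cv2.polylines(im,[np.round(((proj('side',P)-[260,130]+.5)*8)).astype(int)],True,c,1)
dr(ring(488.6,-218.2,80,30),(0,0,255))
dr(ring(488.6,-218.2,12,90),(0,255,0));dr(ring(488.6,-218.2,62,18),(0,255,0));dr(ring(488.6,-218.2,72,8),(0,255,0))
cv2.imwrite('pics/ov2.png',im)
E
```

```text
side px 229.0 [303 142  12  31 229]
0.63 [218.5, 186.2, 299.5, 352.2]
['side', 'wrist'] [ 4.80010e+02 -2.19729e+02  1.16376e+02 -7.00000e-02  1.10000e-02] bottom [ 488.2 -218.5   78.1] [np.float32(0.674), np.float32(0.958)]
['wrist'] [ 4.80136e+02 -2.19648e+02  1.15680e+02 -8.50000e-02  1.00000e-02] bottom [ 490.  -218.5   78.9] [np.float32(0.962)]
['side'] [ 4.80901e+02 -2.18501e+02  1.14388e+02 -4.30000e-02  1.50000e-02] bottom [ 485.8 -216.8   79.9] [np.float32(0.675)]
tcp [ 478.7 -218.5  186.2]
```

View pics/ov2.png

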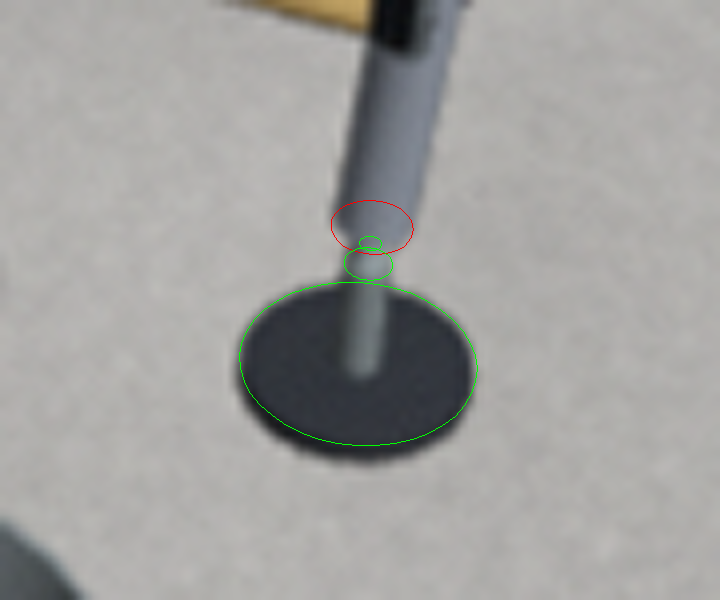

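The lower end sits concentric over the spigot tip at (371,228). I descend slowly with a gentler grip so that the spigot can straighten the tube.

Request:
carry_out(
  rows=[
    {"tx":0,"ty":0,"tz":0.003,"turn":0,"fingers":1},
    {"tx":0,"ty":0,"tz":0.006,"turn":0,"fingers":1},
    {"tx":0,"ty":0,"tz":0.009,"turn":0,"fingers":1},
    {"tx":0,"ty":0,"tz":0.012,"turn":0,"fingers":1},
    {"tx":0,"ty":0,"tz":0.014,"turn":0,"fingers":1},
    {"tx":0,"ty":0,"tz":0.016,"turn":0,"fingers":1},
    {"tx":0,"ty":0,"tz":0.016,"turn":0,"fingers":1},
    {"tx":0,"ty":0,"tz":0.016,"turn":0,"fingers":1},
  ],
  grip_force=40,
)

```text
time: 16.75
tcp_pos: [478.5, -218.5, 170.2]
orientation: [-3.142, -0.0, 3.141]
contact_force: [0.1, -0.7, -1.2]
gripper_width: 0.327
gripper_force: 82.0
```

Request:
carry_out(
  rows=[
    {"tx":0,"ty":0,"tz":0.003,"turn":0,"fingers":1},
    {"tx":-0.0005,"ty":0,"tz":0.006,"turn":0,"fingers":1},
    {"tx":-0.001,"ty":0,"tz":0.009,"turn":0,"fingers":1},
    {"tx":-0.0015,"ty":0,"tz":0.012,"turn":0,"fingers":1},
    {"tx":-0.002,"ty":0,"tz":0.015,"turn":0,"fingers":1},
    {"tx":-0.0025,"ty":0,"tz":0.018,"turn":0,"fingers":1},
    {"tx":-0.003,"ty":0,"tz":0.021,"turn":0,"fingers":1},
    {"tx":-0.004,"ty":0,"tz":0.024,"turn":0,"fingers":1},
    {"tx":-0.004,"ty":0,"tz":0.024,"turn":0,"fingers":1},
    {"tx":-0.004,"ty":0,"tz":0.024,"turn":0,"fingers":1},
  ],
  grip_force=30,
)

```text
time: 17.58
tcp_pos: [482.2, -218.5, 145.9]
orientation: [3.141, -0.001, 3.141]
contact_force: [-1.6, -0.7, -1.9]
gripper_width: 0.323
gripper_force: 81.9
```

Request:
carry_out(
  rows=[
    {"tx":-0.001,"ty":0,"tz":0.003,"turn":0,"fingers":1},
    {"tx":-0.0015,"ty":0,"tz":0.006,"turn":0,"fingers":1},
    {"tx":-0.002,"ty":0,"tz":0.009,"turn":0,"fingers":1},
    {"tx":-0.003,"ty":0,"tz":0.012,"turn":0,"fingers":1},
    {"tx":-0.004,"ty":0,"tz":0.015,"turn":0,"fingers":1},
    {"tx":-0.005,"ty":0,"tz":0.018,"turn":0,"fingers":1},
    {"tx":-0.006,"ty":0,"tz":0.02,"turn":0,"fingers":1},
    {"tx":-0.006,"ty":0,"tz":0.02,"turn":0,"fingers":1},
    {"tx":-0.006,"ty":0,"tz":0.02,"turn":0,"fingers":1},
  ],
)

```text
time: 18.33
tcp_pos: [486.2, -218.5, 124.9]
orientation: [3.141, -0.005, 3.141]
contact_force: [-6.7, -1.2, -2.2]
gripper_width: 0.327
gripper_force: 81.7
```

```bash
python3 tilt.py
```

```text
side px 186.0 [300 157  12  21 186]
0.75 [219.7, 180.5, 298.9, 355.8]
['side', 'wrist'] [ 4.85993e+02 -2.19531e+02  1.15774e+02 -3.10000e-02  1.00000e-02] bottom [ 489.6 -218.4   17.2] [np.float32(0.896), np.float32(0.929)]
['wrist'] [ 4.87477e+02 -2.19692e+02  1.16621e+02 -6.00000e-02  6.00000e-03] bottom [ 494.4 -219.    16.5] [np.float32(0.957)]
['side'] [ 4.86033e+02 -2.18294e+02  1.13974e+02 -2.40000e-02  5.00000e-03] bottom [ 488.8 -217.7   19. ] [np.float32(0.902)]
tcp [ 486.2 -218.5  124.9]
```

Request:
carry_out(
  rows=[
    {"tx":0,"ty":0,"tz":0.0015,"turn":0,"fingers":1},
    {"tx":0,"ty":0,"tz":0.003,"turn":0,"fingers":1},
    {"tx":0,"ty":0,"tz":0.0045,"turn":0,"fingers":1},
    {"tx":0,"ty":0,"tz":0.006,"turn":0,"fingers":1},
    {"tx":0,"ty":0,"tz":0.007,"turn":0,"fingers":1},
    {"tx":0,"ty":0,"tz":0.007,"turn":0,"fingers":1},
    {"tx":0,"ty":0,"tz":0.007,"turn":0,"fingers":1},
  ],
)

```text
time: 19.07
tcp_pos: [486.2, -218.5, 118.2]
orientation: [3.141, -0.005, 3.141]
contact_force: [-7.7, -1.1, 0.5]
gripper_width: 0.326
gripper_force: 82.1
```

Request:
carry_out(
  rows=[
    {"tx":0,"ty":0,"tz":0.001,"turn":0,"fingers":1},
    {"tx":0,"ty":0,"tz":0.002,"turn":0,"fingers":1},
    {"tx":0,"ty":0,"tz":0.003,"turn":0,"fingers":1},
    {"tx":0,"ty":0,"tz":0.003,"turn":0,"fingers":1},
  ],
)

```text
time: 19.4
tcp_pos: [487.7, -218.4, 116.6]
orientation: [3.141, -0.002, 3.141]
contact_force: [-7.7, 2.9, 10.0]
gripper_width: 0.324
gripper_force: 82.9
```

Request:
carry_out(
  rows=[
    {"tx":0,"ty":0,"tz":0.001,"turn":0,"fingers":1},
    {"tx":0,"ty":0,"tz":0.002,"turn":0,"fingers":1},
    {"tx":0,"ty":0,"tz":0.002,"turn":0,"fingers":1},
    {"tx":0,"ty":0,"tz":0.002,"turn":0,"fingers":1},
  ],
)

```text
time: 19.73
tcp_pos: [490.0, -218.4, 116.2]
orientation: [-3.141, 0.003, -3.141]
contact_force: [-6.2, 4.7, 16.6]
gripper_width: 0.327
gripper_force: 83.9
```

```bash
python3 tilt.py
```

```text
side px 182.0 [300 159  12  20 182]
0.67 [217.2, 178.0, 299.7, 353.6]
['side', 'wrist'] [ 4.89360e+02 -2.19572e+02  1.15303e+02 -3.00000e-03  0.00000e+00] bottom [ 489.7 -219.5    8.9] [np.float32(0.898), np.float32(0.942)]
['wrist'] [ 4.90077e+02 -2.19466e+02  1.16166e+02 -2.60000e-02  4.00000e-03] bottom [ 493.1 -219.     8.1] [np.float32(0.961)]
['side'] [ 4.90952e+02 -2.18437e+02  1.11957e+02  1.80000e-02 -6.00000e-03] bottom [ 488.9 -219.1   12.3] [np.float32(0.909)]
tcp [ 490.  -218.4  116.2]
```

Request:
carry_out(
  rows=[
    {"tx":0,"ty":0,"tz":-0.002,"turn":0,"fingers":0.6},
    {"tx":0,"ty":0,"tz":-0.002,"turn":0,"fingers":0.5},
    {"tx":0,"ty":0,"tz":-0.002,"turn":0,"fingers":0.3},
    {"tx":0,"ty":0,"tz":-0.002,"turn":0,"fingers":0},
    {"tx":0,"ty":0,"tz":-0.002,"turn":0,"fingers":0},
    {"tx":0,"ty":0,"tz":-0.002,"turn":0,"fingers":0},
    {"tx":0,"ty":0,"tz":-0.002,"turn":0,"fingers":0},
    {"tx":0,"ty":0,"tz":-0.002,"turn":0,"fingers":0},
    {"tx":0,"ty":0,"tz":-0.002,"turn":0,"fingers":0},
  ],
)

```text
time: 20.63
tcp_pos: [488.6, -218.6, 116.2]
orientation: [-3.142, -0.0, 3.141]
contact_force: [-0.4, 0.9, -0.9]
gripper_width: 1.001
gripper_force: 0.0
```

Request:
carry_out(
  rows=[
    {"tx":0,"ty":0,"tz":-0.015,"turn":0,"fingers":0},
    {"tx":0,"ty":0,"tz":-0.035,"turn":0,"fingers":0},
    {"tx":0,"ty":0,"tz":-0.06,"turn":0,"fingers":0},
    {"tx":0,"ty":0,"tz":-0.09,"turn":0,"fingers":0},
    {"tx":0,"ty":0,"tz":-0.12,"turn":0,"fingers":0},
    {"tx":0.0,"ty":-0.035,"tz":-0.14,"turn":0,"fingers":0},
    {"tx":0.0,"ty":-0.07,"tz":-0.14,"turn":0,"fingers":0},
    {"tx":0.0,"ty":-0.1,"tz":-0.14,"turn":0,"fingers":0},
    {"tx":0.0,"ty":-0.1,"tz":-0.14,"turn":0,"fingers":0},
    {"tx":0.0,"ty":-0.1,"tz":-0.14,"turn":0,"fingers":0},
  ],
)

```text
time: 21.47
tcp_pos: [488.1, -319.7, 255.7]
orientation: [3.141, -0.001, 3.139]
contact_force: [-0.5, -0.3, 0.2]
gripper_width: 0.999
gripper_force: 0.0
```

```bash
python3 - <<'E'
from h import *
s=save('side','s9.png');t=save('top','t9.png')
a=np.hstack([cv2.resize(s[:,:,::-1][130:280,190:340],(400,400)),cv2.resize(t[:,:,::-1][140:230,190:280],(400,400))])
for P in [ring(488.8,-218.2,162,30),ring(488.8,-218.2,12,30)]:
    cv2.polylines(a,[np.round(((proj('side',P)-[190,130]+.5)*400/150)).astype(int)],True,(0,0,255),1)
cv2.imwrite('pics/c9.png',a); o=arm.get_obs();print(o['time'],o['tcp_pos'],o['gripper_width'],o['contact_force'])
E
```

```text
21.5667 [ 488.23620978 -318.34684308  255.94039536] 1.00051796758085 [ 0.30251507 -0.07833878  0.56171219]
```

View pics/c9.png

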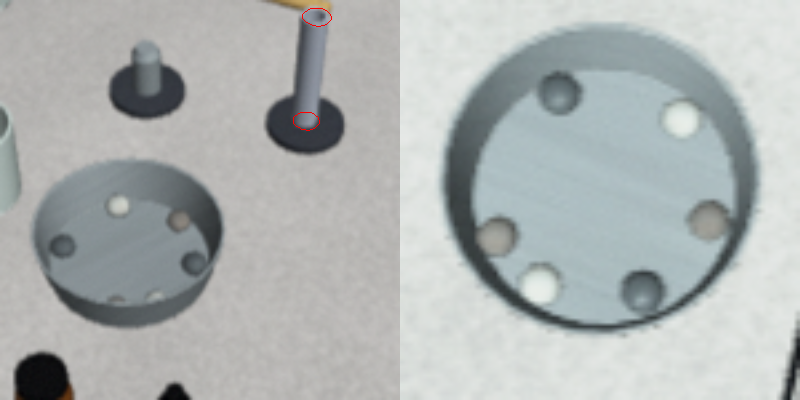

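The tube's rims match the rings predicted for the home position. All six pebbles are in the bowl, each moved about 48–74 mm (taking the nearest one of the same colour), and the gripper is clear.

```bash
python3 -c "
from rig import arm
print(arm.hand_in())"
```

```text
the job is handed in; nothing more can be done
None
```

The job is handed in: all six pebbles are stirred about 48–74 mm from where they lay and are still in the bowl, and the tube stands upright on the slim spigot, home on the foot and released.

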